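# Unlock the microtome blade safe

## Robot

A 6-joint arm with a two-finger parallel gripper is mounted at the origin on the work surface. World frame = base frame: x ahead of the robot, y to its left, z up, the work surface at z = 0. Lengths are in m, angles in rad, forces in N, time in s.
With the tool pointing down it reaches from about 0.25 to 0.775 m from the base axis. Payload 4 kg.
Tool frame: the origin (TCP) lies midway between the tips of the shut fingers; the grasp point (between the pads) lies 19 mm behind it (arm.tcp_to_grasp is the distance from the TCP to the grasp point, in m); z points along the fingers, y is the line along which they close (so a half turn about z gives the same grasp; the last joint's range is limited). The gripper opens to 94 mm and grips with 3 to 60 N. Pads are 16 mm wide; open, the fingers measure 119 mm over their backs; the gripper's body (75 mm by 177 mm) begins 78 mm behind the grasp point.
Start: joints at [-1.402, 0.087, 1.371, -0, 1.684, -0.103], TCP at [0.148, -0.53, 0.206] pointing down, gripper open.
Joint ranges: [-3.1, 3.1], [-0.76, 2.03], [0.27, 2.55], [-1.08, 4.22], [0.17, 2.65], [-2.57, 2.57]. Speed limits (rad/s): [2.79, 2.79, 3.14, 3.14, 3.14, 3.14].

## Interface

Orientations are given as a 3x3 rotation matrix whose columns are the frame's x, y, z axes.
In Python, from rig import arm, optics, sign_off gives the robot as it stands.
- The arm moves only by the tool jog_arm, never from a script. Its argument "motion" is a list of rows, each a list of 7 numbers: the shift along the tool's x, y, z in m, then the turn, a rotation vector about the tool's x, y, z in degrees, then the opening, from 0 (shut) to 1 (fully open). In form: [[tx, ty, tz, wx, wy, wz, gripper], ...]. A call has exactly 5 rows; each row is the pose to reach, as a shift and turn from the pose commanded when the call began, along the tool's axes at that moment; what a row does not reach only later rows make up. A row lasts 1/10 s, in which the tool goes at most 50 mm and 8.59 degrees, less where a joint would pass 70% of its speed; a pose out of reach is approached as far as the arm can. A call with a gripper value outside its range is refused whole. The fingers move at their own pace and stop on an object; "force" is the grip in N (left out, the last holds). Time passes only in rows, so rows that repeat a pose let the fingers close, or fill a call up. It gives the time, the measured TCP pose, the force, the opening and the grip force at its end, in the units of the state.
- arm.get_obs(): the state, without advancing time (a new reading comes with each control period).
- optics.snapshot(name): name is "scene" or "top" or "wrist"; returns the picture (480x640x3 uint8, red, green, blue); there is no depth.
- optics.get_calibration(name): a dict with "fx", "fy", "cx", "cy" (pixels), "R" (3x3) and "t" (3): a world point X has camera coordinates R X + t; the wrist camera has in their place "tool_from_camera" (4x4, takes a point from camera to tool coordinates, whose origin is the TCP and whose axes are the flange's). Camera axes: x right, y down, z forward; pixel columns grow to the right and rows downward; lengths in m; the calibration is good to about 2 mm. The wrist camera is an equidistant fisheye: a pixel r from the principal point sees the ray r / f radians off the axis. A picture is of the moment at which its call begins: read the wrist's pose just before it. get_calibration takes no time and is no camera call.
- sign_off(): hands the job in; it is judged then, once.
The state is a dict: "t": time; "qpos": joint angles; "qvel": joint speeds; "joint_torque": joint torques, N m; "ee_pos": TCP position; "eef_rot": TCP orientation; "ft_force": force on the tool from outside, world axes, zero at the start; "torque": the same for the moment, N m; "finger_gap": opening from 0.0 (shut) to 1.0 (fully open); "gripper_force": force on a finger pad.
Only numpy, scipy, OpenCV 4.12 (cv2) and the standard library are available. Lean on these libraries where they do the work, as an engineer would, in place of code of your own. Each camera call takes 0.05 s, during which the arm holds its last target. There are 200 camera calls.

## Task

Take the red-handled key from its wooden holder, put it fully home in the lock on top of the white blade safe and turn it clockwise (seen from above) until the hidden bolt lets the drawer spring open; leave the key in the lock and let go. Work by feel: the lock inside has been left turned a little back counter-clockwise, so press only lightly and never force the key, and do not shift the mug, the slide box or the jar.

Things in the scene. Friction and masses are not known exactly. Their poses are not given: they have to be found in the camera images.
- key: Double-bit safe key, 86 mm long, about 60 g, upright in the holder. Origin at the centre of its lower end, z up along it; same after a half turn about z. From the end up: flat steel bit 5 (x) by 30 mm (y), 14 mm tall; round shank, 5 mm across, to 50 mm; flat red bow (handle) 10 (x) by 34 mm (y) from 50 to 86 mm. Grip the bow across its 10 mm, firmly (about 40 N).
- holder: Fixed wooden block 60 (x) by 70 (y) by 45 mm tall, origin at the centre of its underside. A slot in its top, 30 mm deep, 6.5 (x) by 31.5 mm (y), holds the key: the key's end rests 15 mm above the bench, its bow starts 20 mm above the block. Lift the key straight up more than 35 mm to free it.
- safe: White steel blade safe, fixed to the bench, 200 (x) by 240 (y) by 110 mm tall, origin at the centre of its underside, z up; the drawer front faces its -x side, toward the robot. The steel lock plate, 44 by 56 mm, lies on its top near the front.
- keyhole (a point): Centre of the keyhole at the face of the steel lock plate, 112 mm above the bench, 60 mm from the safe's centre toward the drawer front; axes as the safe's, z up. The opening through the 10 mm thick plate is 22 (x) by 33 mm (y): the key's wide side goes along y, and it can be twisted in there by about 0.6 rad either way.
- slot_top (a point): Top of the brass lock rotor under the keyhole, 11.5 mm below the plate's face (axes as the safe's, they do not turn). Its slot, 6.6 by 32 mm, 18 mm deep, starts askew, turned counter-clockwise (from above) of the keyhole's y by an unknown 0.14 to 0.62 rad; the key's end lands on the rotor and drops in when twisted within about 0.05 rad of the slot. A light press does not turn it.
- lock_home (a point): Where the key's end is when fully home, on the lock axis, 29.5 mm below the plate's face (fixed axes). Deeper than 24 mm the bit clears the plate and turns clockwise from above, with the rotor, under about 0.1 N m. The bolt lets go with the rotor's slot 0.77 rad clockwise of the keyhole's y (key about 0.83 rad); hard stop at 1.5 rad. The key stays trapped while turned.
- drawer (a joint): Spring drawer of the safe: 0 m locked and shut, grows as it comes out toward -x of the safe; the spring drives it to its stop at 0.05 m when the bolt lets go.
- drawer_front (a point): Middle of the upper edge of the grey drawer front, 100 mm above the bench; the front is 232 mm wide, without a handle.
- mug: Red open cup, 72 mm across, 80 mm tall, 200 g, origin at the centre of its underside. Leave alone.
- slide_box: Blue slide box with a white lid, 92 by 102 by 38 mm, 350 g, origin at the centre of its underside. Leave alone.
- jar: Amber jar with a white cap, 60 mm across, 85 mm tall, 250 g, origin at the centre of its underside. Leave alone.
There are look-alikes about, which are no part of the job. Of the things that look like the key, the smallest one is meant.

How it is judged:
On the way, in this order (a step that is already met when the one before it is completed fails the run):
1. the key is fully home in the lock while the drawer is still shut (z of key in the frame of keyhole below -0.026 m and horizontal distance between key and keyhole below 0.005 m and value of joint drawer below 0.008 m), for 0.1 s.
2. the bolt is released and the drawer has sprung open (value of joint drawer above 0.04 m), for 0.2 s.
At the end, for the whole second after the job is handed in: The drawer has sprung out by more than 40 mm; the key stands released and at rest in the lock, its end more than 24 mm below the lock plate's face and within 6 mm of the keyhole's axis, less than 0.2 rad from vertical; mug, slide box and jar are within 20 mm of where they stood (value of joint drawer above 0.04 m and z of key in the frame of keyhole below -0.024 m and horizontal distance between key and keyhole below 0.006 m and angle between key's own z axis and vertical below 0.2 rad and linear speed of key below 0.02 m/s and distance of each of mug, slide_box, jar from where it was at the start of the episode below 0.02 m); the robot touches nothing.
It fails at once if the key is forced: more than 22 N between the key and the safe or its lock (contact force between key and safe above 22 N).
It fails at once if a bystander is shifted by more than 20 mm (distance of any of mug, slide_box, jar from where it was at the start of the episode above 0.02 m).
It also fails if it takes over 64 s, if anything falls off the work surface, if the arm or the gripper's body presses on something with over 40 N, if the wrist force passes 120 N, or if a joint passes its speed limit or range.

## Working session

There is one attempt and no reset: what is moved stays moved. The work goes in short steps, Python scripts to look and compute and a tool call to move; the robot and the scene stay as the last step left them, time stands still between calls to the robot, and variables do not carry over. Pictures are saved under pics/ and viewed, at most 10 in all, crops included, and the job is handed in when it is done.

Besides the shell and the picture viewer there is one more tool, called after ">>>" by a JSON object that holds its "fn" and its "kwargs". jog_arm: Moves the arm, as the interface text tells. Its arguments: {"type":"object","properties":{"motion":{"type":"array","items":{"type":"array","items":{"type":"number"}}},"force":{"type":"number"}},"required":["motion"]}

```bash
mkdir -p pics; ls; python3 - <<'E'
from rig import arm, optics
import cv2,numpy as np
for n in ["scene","top"]:
    im=optics.snapshot(n); cv2.imwrite(f"pics/{n}0.png",im[:,:,::-1])
    print(n,optics.get_calibration(n))
print(optics.get_calibration("wrist"))
o=arm.get_obs();print(o['t'],o['ee_pos'],o['eef_rot'],arm.tcp_to_grasp)
E
```

```text
pics
scene {'fx': 498.20054461254506, 'fy': 498.20054461254506, 'cx': 327.0001108181383, 'cy': 232.36512064883945, 'R': array([[ 0.40688251,  0.91347575,  0.0029455 ],
       [ 0.56993001, -0.25133701, -0.78231036],
       [-0.71388123,  0.31998713, -0.62288187]]), 't': array([-0.20866623, -0.23595726,  1.54287564])}
top {'fx': 456.98719751497384, 'fy': 456.98719751497384, 'cx': 322.66828511194916, 'cy': 241.9263329872223, 'R': array([[-0.11975265, -0.99278168, -0.00662099],
       [-0.96893644,  0.11832467, -0.21716687],
       [ 0.21638272, -0.01959099, -0.97611204]]), 't': array([0.03846735, 0.58920189, 0.92286122])}
{'fx': 371.64829954431775, 'fy': 371.64829954431775, 'cx': 318.26365217618167, 'cy': 240.83542420296214, 'tool_from_camera': array([[ 5.51112290e-04, -9.69570938e-01, -2.44809910e-01,
         7.07978416e-02],
       [ 9.99999085e-01,  2.31831670e-04,  1.33301195e-03,
         8.07372260e-04],
       [-1.23569496e-03, -2.44810421e-01,  9.69570178e-01,
        -1.78942395e-01],
       [ 0.00000000e+00,  0.00000000e+00,  0.00000000e+00,
         1.00000000e+00]])}
0.1 [ 0.14757054 -0.52932432  0.20442325] [[ 9.63292837e-01  2.68452594e-01 -3.38919953e-04]
 [ 2.68452734e-01 -9.63290869e-01  1.95731917e-03]
 [ 1.98968911e-04 -1.97645552e-03 -9.99998027e-01]] 0.0188
```

View pics/scene0.png

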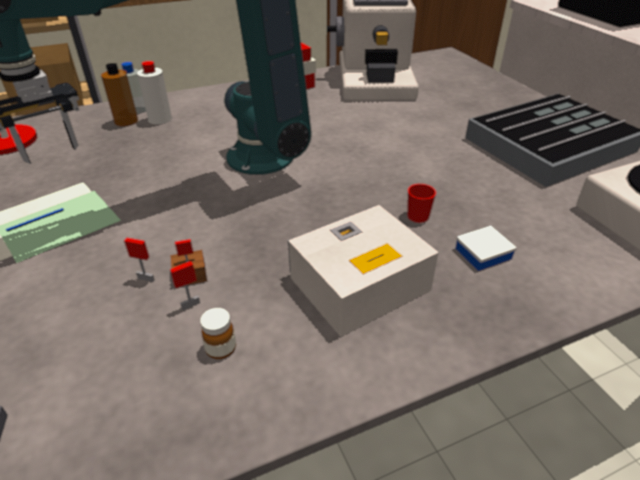

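View pics/top0.png

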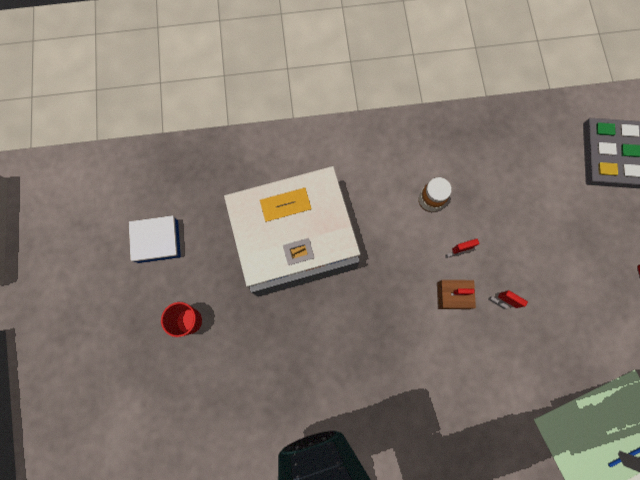

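The scene view shows three red keys: (137,250), (184,250, in the wooden holder) and (184,275). In the top view they are at (466,246), (463,292, in the holder) and (512,298). The holder one looks smallest. The safe's lock plate is at top (298,251) and scene (346,230). Next, one enlarged crop to confirm the key, plus rough measurements.

```bash
cat > h.py <<'E'
import numpy as np, cv2
from rig import arm, optics
from scipy.optimize import least_squares
def ray(n,u,v,obs=None):
    c=optics.get_calibration(n)
    if n!="wrist":
        d=np.array([(u-c['cx'])/c['fx'],(v-c['cy'])/c['fy'],1.]); R,t=c['R'],c['t']
        return -R.T@t, R.T@d/np.linalg.norm(d)
    x,y=(u-c['cx'])/c['fx'],(v-c['cy'])/c['fy']; r=np.hypot(x,y)+1e-12
    d=np.array([x/r*np.sin(r),y/r*np.sin(r),np.cos(r)])
    T=c['tool_from_camera']; p,Rt=obs
    return p+Rt@T[:3,3], Rt@T[:3,:3]@d
def tri(rays):
    A=sum(np.eye(3)-np.outer(d,d) for o,d in rays); b=sum((np.eye(3)-np.outer(d,d))@o for o,d in rays)
    X=np.linalg.solve(A,b); return X,[1e3*np.linalg.norm((np.eye(3)-np.outer(d,d))@(X-o)) for o,d in rays]
def atz(r,z): o,d=r; return o+d*(z-o[2])/d[2]
def wproj(X,obs):
    c=optics.get_calibration("wrist");T=c['tool_from_camera'];p,Rt=obs
    q=T[:3,:3].T@(Rt.T@(np.asarray(X)-p)-T[:3,3]); th=np.arctan2(np.hypot(q[0],q[1]),q[2]);h=np.hypot(q[0],q[1])
    return np.array([c['cx']+c['fx']*th*q[0]/h,c['cy']+c['fy']*th*q[1]/h])
def pose():
    o=arm.get_obs(); return np.array(o['ee_pos']),np.array(o['eef_rot'])
E
python3 - <<'E'
from h import *
a=cv2.imread("pics/top0.png")[225:325,420:540];b=cv2.imread("pics/scene0.png")[225:325,110:230]
cv2.imwrite("pics/c1.png",np.hstack([cv2.resize(a,(396,330),interpolation=2),cv2.resize(b,(396,330),interpolation=2)]))
for n,p,q in [("bow",(463,292),(184,247)),("plate",(298,251),(346,230)),("k2",(467,245),(184,275)),("k3",(514,298),(137,249))]:
    print(n,tri([ray("top",*p),ray("scene",*q)]))
for p in [(226,194),(335,168),(359,254),(247,286)]: print(atz(ray("top",*p),.11))
for p in [(440,281),(474,280),(475,307),(441,309)]: print(atz(ray("top",*p),.045))
print(atz(ray("top",437,188),.085))
E
```

```text
bow (array([ 0.44526224, -0.30811988,  0.08135625]), [np.float64(0.05464439097192971), np.float64(0.054644390971825274)])
plate (array([0.56653787, 0.02061895, 0.11102072]), [np.float64(0.02092316639347395), np.float64(0.020923166393418517)])
k2 (array([ 0.54139001, -0.32899399,  0.09006653]), [np.float64(2.953210940583388), np.float64(2.9532109405833857)])
k3 (array([ 0.42061402, -0.40364303,  0.08997105]), [np.float64(2.5856081017504073), np.float64(2.5856081017502652)])
[0.7072761  0.15840501 0.11      ]
[ 0.73701041 -0.07742901  0.11      ]
[ 0.54538811 -0.10268971  0.11      ]
[0.50754992 0.1306922  0.11      ]
[ 0.47732941 -0.27454076  0.045     ]
[ 0.47062258 -0.34773807  0.045     ]
[ 0.41334349 -0.33878526  0.045     ]
[ 0.41787684 -0.266148    0.045     ]
[ 0.67401152 -0.29297811  0.085     ]
```

View pics/c1.png

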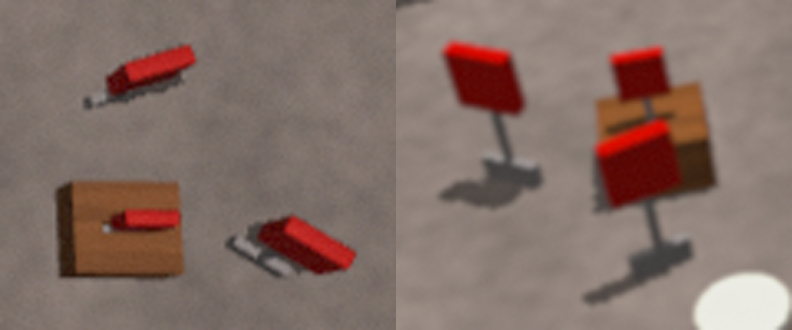

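The crop confirms it. The key in the wooden holder, at top (463,292) and scene (184,247), is the smallest. The other two, top (466,246) and (512,298), stand free and are larger, so they are decoys. Moving above the holder to look from close by.

>>> {"fn": "jog_arm", "kwargs": {"motion": [[0.03, -0.01, -0.03, 0, 0, -6, 0.6], [0.08, -0.03, -0.03, 0, 0, -14, 0.6], [0.13, -0.05, -0.03, 0, 0, -22, 0.6], [0.18, -0.07, -0.03, 0, 0, -30, 0.6], [0.22, -0.085, -0.03, 0, 0, -38, 0.6]]}}

```text
t: 0.6
ee_pos: [0.3344, -0.3899, 0.2351]
eef_rot: [[0.59, 0.808, -0.0], [0.808, -0.59, 0.0], [0.0, -0.0, -1.0]]
ft_force: [0.0, -0.6, 0.4]
finger_gap: 0.618
gripper_force: 0.0
```

```bash
cat >> h.py <<'E'
def rel(X,yaw_y):
    "tool-frame shift to TCP X and tool-z turn (deg) to bring tool y to world angle yaw_y, tool down"
    p,R=pose(); s=R.T@(np.asarray(X)-p)
    c,sn=np.cos(yaw_y),np.sin(yaw_y)
    G=np.array([[-sn,c,0],[c,sn,0],[0,0,-1.]]); G[:,0]=np.cross(G[:,1],G[:,2])
    w=np.degrees(cv2.Rodrigues(R.T@G)[0].ravel())
    print("t %.1f"%arm.get_obs()['t'],"pos",p.round(4),"shift",s.round(4),"turn",w.round(2))
E
python3 -c "
from h import *
rel([.40,-.30,.235],-.09)"
```

```text
t 0.6 pos [ 0.3344 -0.3899  0.2351] shift [1.113e-01 0.000e+00 1.000e-04] turn [-2.000e-02 -1.000e-02 -3.097e+01]
```

>>> {"fn": "jog_arm", "kwargs": {"motion": [[0.03, 0, 0, 0, 0, -8, 0.6], [0.07, 0, 0, 0, 0, -16, 0.6], [0.1, 0, 0, 0, 0, -24, 0.6], [0.111, 0, 0, 0, 0, -31, 0.6], [0.111, 0, 0, 0, 0, -31, 0.6]]}}

```text
t: 1.1
ee_pos: [0.3999, -0.3006, 0.235]
eef_rot: [[0.092, 0.996, -0.0], [0.996, -0.092, 0.001], [0.001, -0.001, -1.0]]
ft_force: [-0.4, -0.4, 0.2]
finger_gap: 0.6
gripper_force: 0.0
```

```bash
python3 - <<'E'
from h import *
p=pose(); im=optics.snapshot("wrist"); cv2.imwrite("pics/w1.png",im[:,:,::-1]); np.savez("w1.npz",p=p[0],R=p[1])
print(wproj([.445,-.308,.101],p)); rel([.445,-.27,.235],-.09)
E
```

```text
[370.1417415  234.17006357]
t 1.1 pos [ 0.3993 -0.3016  0.2351] shift [0.0358 0.0424 0.    ] turn [-0.05 -0.01 -0.32]
```

View pics/w1.png

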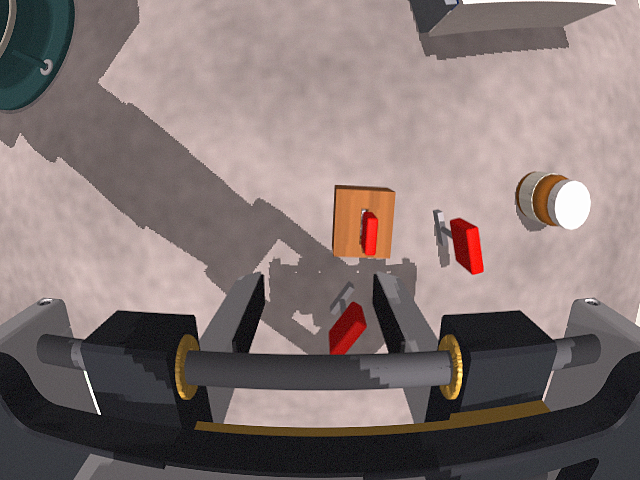

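The wrist view shows the key bow at (370,232) in the holder, with one decoy at right (466,246), one at (348,328) and the jar at (565,205). I'll take a second wrist position for triangulation.

>>> {"fn": "jog_arm", "kwargs": {"motion": [[0.01, 0.02, 0, 0, 0, 0, 0.6], [0.03, 0.04, 0, 0, 0, 0, 0.6], [0.035, 0.042, 0, 0, 0, 0, 0.6], [0.035, 0.042, 0, 0, 0, 0, 0.6], [0.035, 0.042, 0, 0, 0, 0, 0.6]]}}

```text
t: 1.65
ee_pos: [0.4435, -0.2721, 0.2354]
eef_rot: [[0.097, 0.995, -0.001], [0.995, -0.097, -0.001], [-0.001, -0.001, -1.0]]
ft_force: [0.7, -0.3, 0.5]
finger_gap: 0.598
gripper_force: 0.0
```

```bash
cat > m.py <<'E'
from h import *
p=pose(); im=optics.snapshot("wrist")[:,:,::-1].copy(); cv2.imwrite("pics/w2.png",im)
z=np.load("w1.npz"); P=[(z['p'],z['R']),p]; I=[cv2.imread("pics/w1.png"),im]
X0=np.array([.445,-.308,.101]); C=[]
for pp,i in zip(P,I):
    u=wproj(X0,pp); hsv=cv2.cvtColor(i,cv2.COLOR_BGR2HSV); 
    m=((i[...,2]>200)&(i[...,1]<60)).astype(np.uint8)
    n,l,s,c=cv2.connectedComponentsWithStats(m); k=min((k for k in range(1,n) if s[k,4]>60),key=lambda k:np.hypot(*(c[k]-u)))
    r=cv2.minAreaRect(np.argwhere(l==k)[:,::-1].astype(np.float32)); print(u,c[k],s[k],r); C.append(r)
    b=cv2.boxPoints(r); e=[b[1]-b[0],b[2]-b[1]]; e=max(e,key=np.linalg.norm); cc=np.array(r[0])
    A=atz(ray("wrist",*(cc+e/2),pp),.101);B=atz(ray("wrist",*(cc-e/2),pp),.101);d=A-B
    print("ctr@.101",((A+B)/2).round(4),"len",np.linalg.norm(d),"ang of y",np.degrees(np.arctan2(d[1],d[0])))
print(tri([ray("wrist",*C[0][0],P[0]),ray("wrist",*C[1][0],P[1])]))
x,y=map(int,wproj(X0,p)); cv2.imwrite("pics/c2.png",cv2.resize(im[max(0,y-75):y+75,max(x-100,0):x+100],(800,600),interpolation=cv2.INTER_CUBIC)); print(x-100,y-75)
E
python3 m.py
```

```text
[370.1401314  234.17112434] [371.11260054 236.09383378] [365 218  13  37 373] ((371.1470642089844, 236.0882110595703), (10.12393856048584, 36.50753402709961), 4.39870548248291)
ctr@.101 [ 0.4458 -0.31    0.101 ] len 0.03269692858697537 ang of y 82.37303993467802
[323.4336854  269.22950632] [326.03157895 258.38947368] [321 253  10  13  95] ((325.5, 259.0), (12.0, 9.0), 90.0)
ctr@.101 [ 0.4477 -0.2987  0.101 ] len 0.011071332517731666 ang of y -95.20101996910962
(array([ 0.44898412, -0.3155938 ,  0.06054584]), [np.float64(4.580952251352364), np.float64(4.58095225135256)])
223 194
```

View pics/c2.png

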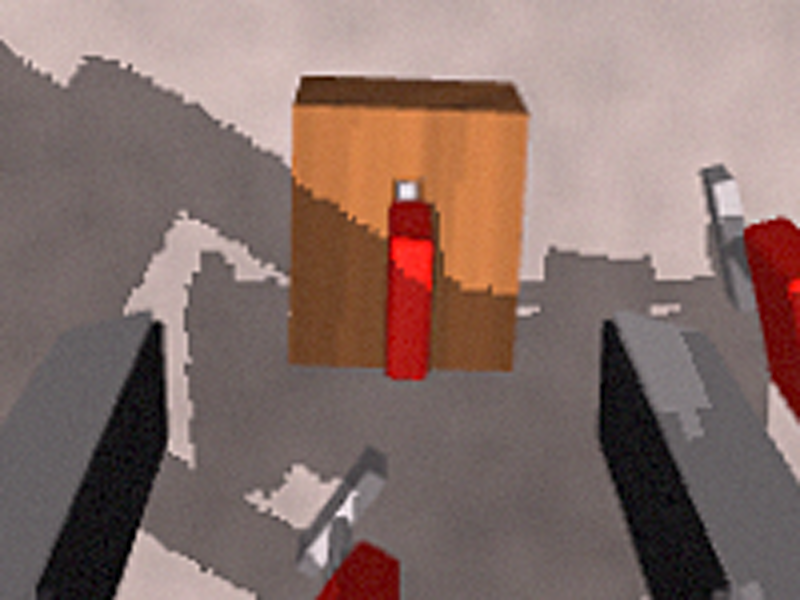

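The crop shows the bow's top face (half in shadow) with crop corners (388,237), (433,237), (430,380), (386,380), so its centre is at image pixel (325.3,271).

```bash
python3 - <<'E'
from h import *
z=np.load("w1.npz"); P0=(z['p'],z['R']); p=pose()
r=[ray("wrist",371.1,236.1,P0),ray("wrist",325.3,271,p)]
print(tri(r),atz(r[0],.101),atz(r[1],.101)); print(tri(r+[ray("top",464,291.5)]))
A=atz(ray("wrist",223+410.5/4,194+237/4,p),.101);B=atz(ray("wrist",223+408/4,194+380/4,p),.101);d=A-B
print(np.linalg.norm(d),np.degrees(np.arctan2(d[1],d[0])))
X=atz(r[1],.101)/2+atz(r[0],.101)/2
rel([X[0],X[1],.15],np.radians(-7.3)); 
E
```

```text
(array([ 0.44636882, -0.31099586,  0.09711074]), [np.float64(0.247847324856573), np.float64(0.24784732485652106)]) [ 0.44574392 -0.30980103  0.101     ] [ 0.4465508  -0.30988326  0.101     ]
(array([ 0.4462361 , -0.31085177,  0.09140524]), [np.float64(1.4781695954025904), np.float64(2.206587447504609), np.float64(3.6248205241736824)])
0.03373446586246077 83.86093181109277
t 1.7 pos [ 0.4435 -0.2721  0.2355] shift [-0.0372  0.0063  0.0855] turn [-0.02  0.04  1.75]
```

>>> {"fn": "jog_arm", "kwargs": {"motion": [[-0.037, 0.006, 0.0, 0, 0, 1.5, 0.5], [-0.037, 0.006, 0.04, 0, 0, 1.5, 0.5], [-0.037, 0.006, 0.085, 0, 0, 1.5, 0.5], [-0.037, 0.006, 0.115, 0, 0, 1.5, 0.5], [-0.037, 0.006, 0.115, 0, 0, 1.5, 0.5]]}}

```text
t: 2.2
ee_pos: [0.4431, -0.3071, 0.1149]
eef_rot: [[0.123, 0.992, -0.009], [0.992, -0.123, 0.007], [0.006, -0.01, -1.0]]
ft_force: [-1.6, 0.1, -1.1]
finger_gap: 0.499
gripper_force: 0.0
```

```bash
python3 -c "
from h import *
rel([.4461,-.3098,.064],np.radians(-7))"
```

```text
t 2.2 pos [ 0.4431 -0.3071  0.1149] shift [-0.0027  0.0038  0.0508] turn [-0.55 -0.34 -0.04]
```

>>> {"fn": "jog_arm", "kwargs": {"motion": [[0, 0, 0.0, 0, 0, 0, 0.5], [0, 0, 0.025, 0, 0, 0, 0.5], [0, 0, 0.05, 0, 0, 0, 0.5], [0, 0, 0.05, 0, 0, 0, 0.5], [0, 0, 0.05, 0, 0, 0, 0.5]]}}

```text
t: 2.7
ee_pos: [0.4478, -0.3097, 0.0729]
eef_rot: [[0.121, 0.993, 0.003], [0.993, -0.121, -0.002], [-0.002, 0.003, -1.0]]
ft_force: [0.4, -0.8, 0.0]
finger_gap: 0.499
gripper_force: 0.0
```

```bash
python3 -c "
from h import *
rel([.4461,-.3098,.064],np.radians(-7))"
```

```text
t 2.7 pos [ 0.4478 -0.3097  0.0729] shift [-0.0003 -0.0017  0.0089] turn [0.16 0.12 0.06]
```

Now the last 8 mm down, and close.

>>> {"fn": "jog_arm", "kwargs": {"motion": [[0, -0.001, 0.008, 0, 0, 0, 0.5], [0, -0.001, 0.008, 0, 0, 0, 0.5], [0, -0.001, 0.008, 0, 0, 0, 0.2], [0, -0.001, 0.008, 0, 0, 0, 0.05], [0, -0.001, 0.008, 0, 0, 0, 0]], "force": 40}}

```text
t: 3.2
ee_pos: [0.446, -0.3087, 0.0628]
eef_rot: [[0.121, 0.993, 0.001], [0.993, -0.121, -0.0], [-0.0, 0.001, -1.0]]
ft_force: [0.4, 0.4, -0.1]
finger_gap: 0.282
gripper_force: 0.0
```

>>> {"fn": "jog_arm", "kwargs": {"motion": [[0, 0, 0, 0, 0, 0, 0], [0, 0, 0, 0, 0, 0, 0], [0, 0, 0, 0, 0, 0, 0], [0, 0, 0, 0, 0, 0, 0], [0, 0, 0, 0, 0, 0, 0]], "force": 40}}

```text
t: 3.7
ee_pos: [0.4459, -0.3086, 0.0625]
eef_rot: [[0.121, 0.993, 0.0], [0.993, -0.121, -0.0], [-0.0, 0.0, -1.0]]
ft_force: [0.1, -0.1, 0.1]
finger_gap: 0.104
gripper_force: 40.0
```

```bash
python3 -c "
from h import *
rel([.4461,-.3098,.064],np.radians(-7)); o=arm.get_obs(); print(o['ft_force'],o['torque'],o['qpos'])"
```

```text
t 3.7 pos [ 0.4459 -0.3086  0.0625] shift [-0.0012  0.0004 -0.0015] turn [0.01 0.01 0.07]
[ 0.05201568 -0.08297032  0.05113554] [ 0.03219949 -0.07343523  0.00086021] [-7.09902282e-01  1.42287936e-01  1.59866645e+00 -3.45976098e-05
  1.40046905e+00 -5.88969828e-01]
```

>>> {"fn": "jog_arm", "kwargs": {"motion": [[0, 0, -0.01, 0, 0, 0, 0], [0, 0, -0.03, 0, 0, 0, 0], [0, 0, -0.06, 0, 0, 0, 0], [0, 0, -0.1, 0, 0, 0, 0], [0, 0, -0.14, 0, 0, 0, 0]]}}

```text
t: 4.2
ee_pos: [0.4453, -0.3081, 0.204]
eef_rot: [[0.121, 0.993, -0.001], [0.993, -0.121, 0.001], [0.0, -0.001, -1.0]]
ft_force: [0.3, 0.1, -0.6]
finger_gap: 0.102
gripper_force: 40.0
```

>>> {"fn": "jog_arm", "kwargs": {"motion": [[0, 0, -0.04, 0, 0, 0, 0], [0.02, 0.0, -0.045, 0, 0, -4, 0], [0.06, 0.02, -0.045, 0, 0, -8, 0], [0.105, 0.03, -0.045, 0, 0, -12, 0], [0.14, 0.04, -0.045, 0, 0, -16, 0]]}}

```text
t: 4.7
ee_pos: [0.5027, -0.1724, 0.2483]
eef_rot: [[-0.161, 0.987, 0.001], [0.987, 0.161, 0.0], [0.0, 0.001, -1.0]]
ft_force: [0.3, -0.2, -0.9]
finger_gap: 0.102
gripper_force: 40.0
```

```bash
python3 -c "
from h import *
rel([.53,0.0,.23],np.radians(9)); o=arm.get_obs(); print(o['ft_force'],o['finger_gap'])"
```

```text
t 4.7 pos [ 0.5027 -0.1724  0.2483] shift [0.1658 0.0546 0.0184] turn [ 0.03 -0.    0.25]
[ 0.30522037 -0.20152977 -0.92835993] 0.10238569125931282
```

>>> {"fn": "jog_arm", "kwargs": {"motion": [[0.04, 0.015, 0, 0, 0, 0, 0], [0.08, 0.03, 0, 0, 0, 0, 0], [0.12, 0.045, 0, 0, 0, 0, 0], [0.14, 0.05, 0.0, 0, 0, 0, 0], [0.14, 0.05, 0, 0, 0, 0, 0]]}}

```text
t: 5.2
ee_pos: [0.5297, -0.0255, 0.2481]
eef_rot: [[-0.162, 0.987, 0.0], [0.987, 0.162, 0.001], [0.0, 0.0, -1.0]]
ft_force: [0.1, -0.3, -1.2]
finger_gap: 0.103
gripper_force: 40.0
```

>>> {"fn": "jog_arm", "kwargs": {"motion": [[0, 0, 0, 0, 0, 0, 0], [0, 0, 0, 0, 0, 0, 0], [0, 0, 0, 0, 0, 0, 0], [0, 0, 0, 0, 0, 0, 0], [0, 0, 0, 0, 0, 0, 0]]}}

```text
t: 5.7
ee_pos: [0.5296, -0.029, 0.2474]
eef_rot: [[-0.156, 0.988, -0.0], [0.988, 0.156, -0.0], [-0.0, -0.0, -1.0]]
ft_force: [-1.1, -0.2, -0.1]
finger_gap: 0.104
gripper_force: 40.0
```

```bash
cat > snap.py <<'E'
import sys; from h import *
n=sys.argv[1]; p=pose(); im=optics.snapshot("wrist")[:,:,::-1]; cv2.imwrite(f"pics/{n}.png",im); np.savez(n+".npz",p=p[0],R=p[1])
u=wproj([.5665,.0206,.112],p); k=wproj(p[0]+p[1]@[0,0,.0475],p); print(p[0],p[1][:,1],"lock px",u,"tip px",k)
x,y=map(int,u); x=max(60,min(x,580)); y=max(45,min(y,435))
cv2.imwrite(f"pics/{n}c.png",cv2.resize(im[y-45:y+45,x-60:x+60],(800,600),interpolation=cv2.INTER_CUBIC)); print("crop origin",x-60,y-45,"scale",800/120)
E
python3 snap.py w3
```

```text
[ 0.52963697 -0.02897039  0.24742805] [ 9.8769088e-01  1.5641833e-01 -1.7761561e-04] lock px [370.0447976  180.48965358] tip px [318.01560733 259.88970168]
crop origin 310 135 scale 6.666666666666667
```

View pics/w3c.png

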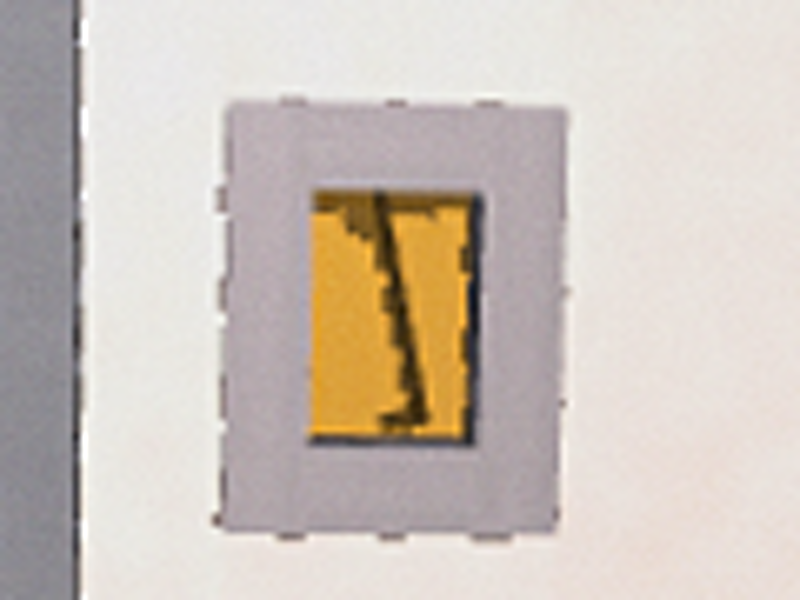

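The crop shows the lock plate with the hole's corners at (310,190), (483,193), (475,443), (307,438), so its centre is (394,317), or image pixel (369.1,182.5). The rotor slot's sharp edge runs (385,192) to (428,420), about 0.21 rad counter-clockwise of the hole's y.

```bash
python3 - <<'E'
from h import *
z=np.load("w3.npz"); P=(z['p'],z['R'])
pt=lambda u,v,h:atz(ray("wrist",310+u/6.6667,135+v/6.6667,P),h)
X=pt(394,317,.112); print("hole",X, tri([ray("wrist",369.1,182.5,P),ray("top",298,251),ray("scene",346,230)]))
for a,b in [((230,103),(220,532)),((570,107),(555,532)),((310,190),(307,438)),((483,193),(475,443))]:
    d=pt(*a,.112)-pt(*b,.112); print("y edge",np.degrees(np.arctan2(d[1],d[0]))-90,np.linalg.norm(d))
for a,b in [((230,103),(570,107)),((220,532),(555,532))]:
    d=pt(*b,.112)-pt(*a,.112); print("x edge",np.degrees(np.arctan2(d[1],d[0])))
d=pt(385,192,.1005)-pt(428,420,.1005); print("slot",np.degrees(np.arctan2(d[1],d[0]))-90)
rel([X[0],X[1],.174],np.radians(19.5))
E
```

```text
hole [0.56600939 0.01872057 0.112     ] (array([0.5664547 , 0.01993886, 0.11130064]), [np.float64(1.2719108216123292), np.float64(0.6499875579391098), np.float64(0.6686854283724435)])
y edge 8.26685057152666 0.055131343228007536
y edge 8.676994166633577 0.055312874040982514
y edge 9.175308905376198 0.03186269588788184
y edge 8.594067411421264 0.032339930848163834
x edge 9.642844490846931
x edge 9.395982738847072
slot 20.898505361904682
t 5.8 pos [ 0.5297 -0.0288  0.2474] shift [0.0413 0.0433 0.0734] turn [-1.000e-02  0.000e+00 -1.049e+01]
```

>>> {"fn": "jog_arm", "kwargs": {"motion": [[0.02, 0.02, 0.01, 0, 0, -4, 0], [0.041, 0.043, 0.03, 0, 0, -8, 0], [0.041, 0.043, 0.05, 0, 0, -12, 0], [0.041, 0.043, 0.065, 0, 0, -12, 0], [0.041, 0.043, 0.072, 0, 0, -12, 0]]}}

```text
t: 6.25
ee_pos: [0.5648, 0.0188, 0.1734]
eef_rot: [[-0.358, 0.934, -0.003], [0.934, 0.358, -0.0], [0.001, -0.003, -1.0]]
ft_force: [-0.3, 0.4, -0.7]
finger_gap: 0.106
gripper_force: 40.0
```

>>> {"fn": "jog_arm", "kwargs": {"motion": [[0, 0, 0, 0, 0, 0, 0], [0, 0, 0, 0, 0, 0, 0], [0, 0, 0, 0, 0, 0, 0], [0, 0, 0, 0, 0, 0, 0], [0, 0, 0, 0, 0, 0, 0]]}}

```text
t: 6.75
ee_pos: [0.566, 0.0189, 0.1763]
eef_rot: [[-0.359, 0.933, 0.001], [0.933, 0.359, -0.0], [-0.001, 0.001, -1.0]]
ft_force: [-0.5, -0.1, -0.9]
finger_gap: 0.105
gripper_force: 40.0
```

```bash
python3 snap.py w4; python3 -c "
from h import *
o=arm.get_obs(); print(o['ft_force'],o['torque'],o['qpos'])"
```

```text
[0.56603188 0.01886877 0.17628133] [0.93326364 0.35918984 0.00128137] lock px [319.80884644 250.50353908] tip px [318.37359948 259.88906381]
crop origin 259 205 scale 6.666666666666667
[ 0.68205154  0.49505928 -0.63532311] [-0.06138003 -0.08890145 -0.00907543] [-6.66419550e-02  1.29936966e-01  1.38196088e+00 -8.68763678e-05
  1.62858867e+00 -4.34201155e-01]
```

View pics/w4c.png

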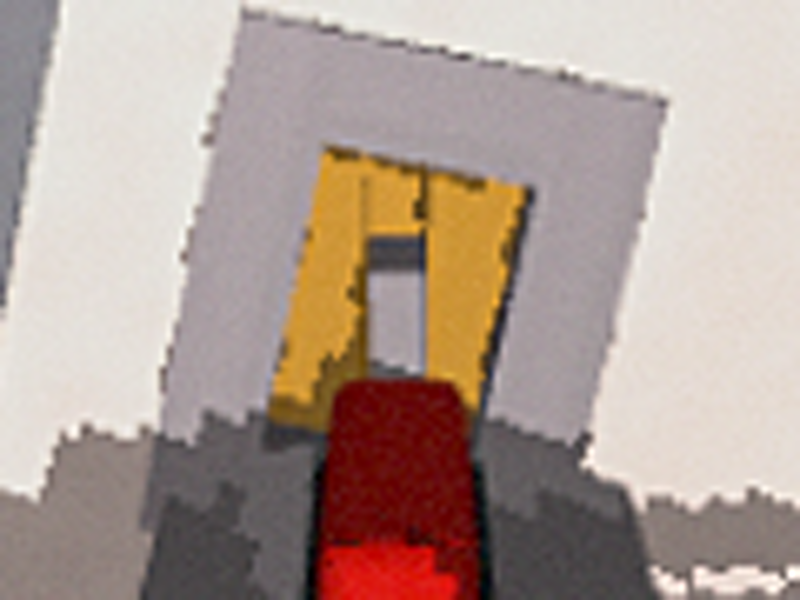

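The close view shows the rotor slot's edges at columns 365 and 427, parallel to the tool, with the steel bit's edges at 367 and 425. So twist and sideways position are already aligned. The bit's end face spans rows 237 to 268, and the hole's upper corners are (322,147) and (532,187). I'll work out the lengthwise offset.

```bash
python3 - <<'E'
from h import *
z=np.load("w4.npz"); P=(z['p'],z['R']); S=6.66667
pt=lambda u,v,h:atz(ray("wrist",259+u/S,205+v/S,P),h)
L=lambda X:(P[1].T@(X-P[0])).round(4)
tip=P[0][2]-.0475
print("bit end lower",L(pt(396,237,tip)),"upper",L(pt(396,268,tip+.014)))
a,b=pt(322,147,.112),pt(532,187,.112); d=(b-a)/np.linalg.norm((b-a)); print("w",np.linalg.norm(b-a),np.degrees(np.arctan2(d[1],d[0])))
ang=np.radians(9); y=np.array([-np.sin(ang),np.cos(ang),0])
c=(a+b)/2-.0165*y; print("hole c",c,L(c))
a,b=pt(242,10,.112),pt(667,100,.112); print("plate w",np.linalg.norm(b-a)); c=(a+b)/2-.028*y; print("plate c",c,L(c))
print("slot edges at .1005",L(pt(365,180,.1005)),L(pt(427,180,.1005)))
E
```

```text
bit end lower [0.0127 0.     0.0475] upper [0.0134 0.     0.0335]
w 0.021545429016014327 10.044233619546183
hole c [0.56599648 0.01837844 0.112     ] [-0.0004 -0.0003  0.0643]
plate w 0.04345935524166503
plate c [0.5662901  0.01872438 0.112     ] [-0.0002  0.0001  0.0643]
slot edges at .1005 [ 0.0118 -0.0033  0.0758] [0.0118 0.0033 0.0758]
```

>>> {"fn": "jog_arm", "kwargs": {"motion": [[0.0016, 0, 0, 0, 0, 0, 0], [0.0016, 0, 0.005, 0, 0, 0, 0], [0.0016, 0, 0.01, 0, 0, 0, 0], [0.0016, 0, 0.013, 0, 0, 0, 0], [0.0016, 0, 0.013, 0, 0, 0, 0]]}}

```text
t: 7.3
ee_pos: [0.5646, 0.0206, 0.1613]
eef_rot: [[-0.36, 0.933, -0.002], [0.933, 0.36, 0.0], [0.001, -0.002, -1.0]]
ft_force: [0.4, -0.4, -1.5]
finger_gap: 0.103
gripper_force: 40.0
```

>>> {"fn": "jog_arm", "kwargs": {"motion": [[0, 0, 0.001, 0, 0, 0, 0], [0, 0, 0.002, 0, 0, 0, 0], [0, 0, 0.004, 0, 0, 0, 0], [0, 0, 0.005, 0, 0, 0, 0], [0, 0, 0.006, 0, 0, 0, 0]]}}

```text
t: 7.8
ee_pos: [0.5651, 0.0205, 0.1564]
eef_rot: [[-0.36, 0.933, -0.0], [0.933, 0.36, -0.0], [-0.0, -0.0, -1.0]]
ft_force: [0.8, 0.2, 0.1]
finger_gap: 0.105
gripper_force: 40.0
```

>>> {"fn": "jog_arm", "kwargs": {"motion": [[0, 0, 0.001, 0, 0, 0, 0], [0, 0, 0.002, 0, 0, 0, 0], [0, 0, 0.003, 0, 0, 0, 0], [0, 0, 0.004, 0, 0, 0, 0], [0, 0, 0.005, 0, 0, 0, 0]]}}

```text
t: 8.3
ee_pos: [0.5652, 0.0205, 0.1514]
eef_rot: [[-0.36, 0.933, 0.0], [0.933, 0.36, -0.0], [-0.0, 0.0, -1.0]]
ft_force: [-0.1, 0.2, -0.9]
finger_gap: 0.103
gripper_force: 40.0
```

>>> {"fn": "jog_arm", "kwargs": {"motion": [[0, 0, 0.001, 0, 0, 0, 0], [0, 0, 0.0015, 0, 0, 0, 0], [0, 0, 0.002, 0, 0, 0, 0], [0, 0, 0.0025, 0, 0, 0, 0], [0, 0, 0.003, 0, 0, 0, 0]]}}

```text
t: 8.8
ee_pos: [0.5652, 0.0205, 0.1484]
eef_rot: [[-0.36, 0.933, 0.0], [0.933, 0.36, -0.0], [-0.0, 0.0, -1.0]]
ft_force: [0.8, -0.0, -0.6]
finger_gap: 0.103
gripper_force: 40.0
```

Tip is about at the rotor's top. I'll go on gently.

>>> {"fn": "jog_arm", "kwargs": {"motion": [[0, 0, 0.0005, 0, 0, 0, 0], [0, 0, 0.001, 0, 0, 0, 0], [0, 0, 0.0015, 0, 0, 0, 0], [0, 0, 0.002, 0, 0, 0, 0], [0, 0, 0.002, 0, 0, 0, 0]]}}

```text
t: 9.3
ee_pos: [0.5651, 0.0205, 0.1463]
eef_rot: [[-0.36, 0.933, -0.0], [0.933, 0.36, -0.0], [0.0, -0.0, -1.0]]
ft_force: [-0.2, 0.2, -1.7]
finger_gap: 0.105
gripper_force: 40.0
```

>>> {"fn": "jog_arm", "kwargs": {"motion": [[0, 0, 0.0005, 0, 0, 0, 0], [0, 0, 0.001, 0, 0, 0, 0], [0, 0, 0.0015, 0, 0, 0, 0], [0, 0, 0.002, 0, 0, 0, 0], [0, 0, 0.002, 0, 0, 0, 0]]}}

```text
t: 9.8
ee_pos: [0.5651, 0.0205, 0.1443]
eef_rot: [[-0.36, 0.933, -0.0], [0.933, 0.36, -0.0], [-0.0, -0.0, -1.0]]
ft_force: [0.2, -0.1, -1.0]
finger_gap: 0.102
gripper_force: 40.0
```

>>> {"fn": "jog_arm", "kwargs": {"motion": [[0, 0, 0.001, 0, 0, 0, 0], [0, 0, 0.002, 0, 0, 0, 0], [0, 0, 0.003, 0, 0, 0, 0], [0, 0, 0.004, 0, 0, 0, 0], [0, 0, 0.004, 0, 0, 0, 0]]}}

```text
t: 10.3
ee_pos: [0.565, 0.0205, 0.1402]
eef_rot: [[-0.36, 0.933, -0.0], [0.933, 0.36, -0.0], [0.0, -0.0, -1.0]]
ft_force: [0.4, -0.4, -0.6]
finger_gap: 0.103
gripper_force: 40.0
```

>>> {"fn": "jog_arm", "kwargs": {"motion": [[0, 0, 0.001, 0, 0, 0, 0], [0, 0, 0.002, 0, 0, 0, 0], [0, 0, 0.003, 0, 0, 0, 0], [0, 0, 0.004, 0, 0, 0, 0], [0, 0, 0.004, 0, 0, 0, 0]]}}

```text
t: 10.8
ee_pos: [0.565, 0.0205, 0.1362]
eef_rot: [[-0.36, 0.933, -0.0], [0.933, 0.36, -0.0], [0.0, -0.0, -1.0]]
ft_force: [-0.7, -0.4, -0.8]
finger_gap: 0.107
gripper_force: 40.0
```

>>> {"fn": "jog_arm", "kwargs": {"motion": [[0, 0, 0.001, 0, 0, 0, 0], [0, 0, 0.002, 0, 0, 0, 0], [0, 0, 0.003, 0, 0, 0, 0], [0, 0, 0.004, 0, 0, 0, 0], [0, 0, 0.004, 0, 0, 0, 0]]}}

```text
t: 11.3
ee_pos: [0.565, 0.0205, 0.1322]
eef_rot: [[-0.36, 0.933, -0.0], [0.933, 0.36, -0.0], [0.0, -0.0, -1.0]]
ft_force: [0.2, 0.1, 0.4]
finger_gap: 0.108
gripper_force: 40.0
```

>>> {"fn": "jog_arm", "kwargs": {"motion": [[0, 0, 0.0004, 0, 0, 0, 0], [0, 0, 0.0008, 0, 0, 0, 0], [0, 0, 0.0012, 0, 0, 0, 0], [0, 0, 0.0015, 0, 0, 0, 0], [0, 0, 0.0015, 0, 0, 0, 0]]}}

```text
t: 11.8
ee_pos: [0.5651, 0.0205, 0.1309]
eef_rot: [[-0.36, 0.933, -0.0], [0.933, 0.36, -0.0], [-0.0, -0.0, -1.0]]
ft_force: [0.6, 0.2, -1.4]
finger_gap: 0.102
gripper_force: 40.0
```

```bash
python3 -c "
from h import *
o=arm.get_obs(); print(o['ee_pos'],o['ft_force'],o['torque'],o['qpos'])"
```

```text
[0.56511422 0.02052824 0.13090352] [ 0.63694145  0.21871212 -1.42583311] [-0.01408373 -0.09714893  0.00954096] [-6.39090561e-02  1.47552595e-01  1.45230967e+00 -6.37245877e-05
  1.54179840e+00 -4.31701325e-01]
```

>>> {"fn": "jog_arm", "kwargs": {"motion": [[0, 0, 0.0003, 0, 0, 0, 0], [0, 0, 0.0006, 0, 0, 0, 0], [0, 0, 0.0009, 0, 0, 0, 0], [0, 0, 0.001, 0, 0, 0, 0], [0, 0, 0.001, 0, 0, 0, 0]]}}

```text
t: 12.3
ee_pos: [0.5652, 0.0205, 0.13]
eef_rot: [[-0.36, 0.933, 0.0], [0.933, 0.36, -0.0], [-0.0, 0.0, -1.0]]
ft_force: [0.8, 0.3, -1.0]
finger_gap: 0.107
gripper_force: 40.0
```

Home at about 29.5 mm depth with no force. Turning clockwise about the key's axis, which sits 1.8 mm behind the TCP along tool x.

>>> {"fn": "jog_arm", "kwargs": {"motion": [[0, 0.0001, 0, 0, 0, 3, 0], [0, 0.0002, 0, 0, 0, 7, 0], [0, 0.0003, 0, 0, 0, 11, 0], [-0.0001, 0.0005, 0, 0, 0, 15, 0], [-0.0001, 0.0005, 0, 0, 0, 15, 0]]}}

```text
t: 12.8
ee_pos: [0.5656, 0.0206, 0.1301]
eef_rot: [[-0.106, 0.994, -0.0], [0.994, 0.106, -0.0], [-0.0, -0.0, -1.0]]
ft_force: [-0.4, -0.3, 0.4]
finger_gap: 0.104
gripper_force: 40.0
```

```bash
python3 -c "
from h import *
o=arm.get_obs(); print(o['ee_pos'],o['ft_force'],o['torque'],np.degrees(np.arctan2(*o['eef_rot'][[1,0],1])))"
```

```text
[0.56559239 0.02059895 0.13005094] [-0.36854327 -0.32797376  0.41575504] [-0.06130306  0.01665943  0.01165972] 6.092606864739263
```

>>> {"fn": "jog_arm", "kwargs": {"motion": [[0, 0.0001, 0, 0, 0, 4, 0], [0, 0.0003, 0, 0, 0, 9, 0], [-0.0001, 0.0004, 0, 0, 0, 14, 0], [-0.0001, 0.0006, 0, 0, 0, 18, 0], [-0.0001, 0.0006, 0, 0, 0, 18, 0]]}}

```text
t: 13.3
ee_pos: [0.5659, 0.0206, 0.13]
eef_rot: [[0.205, 0.979, -0.001], [0.979, -0.205, -0.0], [-0.0, -0.001, -1.0]]
ft_force: [-1.6, 0.8, -0.0]
finger_gap: 0.104
gripper_force: 40.0
```

>>> {"fn": "jog_arm", "kwargs": {"motion": [[0, 0.0001, 0, 0, 0, 4, 0], [0, 0.0003, 0, 0, 0, 9, 0], [-0.0001, 0.0004, 0, 0, 0, 14, 0], [-0.0001, 0.0006, 0, 0, 0, 18, 0], [-0.0001, 0.0006, 0, 0, 0, 18, 0]]}}

```text
t: 13.8
ee_pos: [0.5662, 0.0205, 0.13]
eef_rot: [[0.497, 0.868, -0.001], [0.868, -0.497, 0.0], [-0.001, -0.001, -1.0]]
ft_force: [-2.3, 0.2, 1.4]
finger_gap: 0.106
gripper_force: 40.0
```

```bash
python3 -c "
from h import *
o=arm.get_obs(); print(o['ee_pos'],o['ft_force'],o['torque'],np.degrees(np.arctan2(*o['eef_rot'][[1,0],1])))"
```

```text
[0.56620064 0.02050144 0.13004197] [-2.33019578  0.21573096  1.38446184] [0.03855418 0.60167317 0.06990388] -29.787124857248923
```

>>> {"fn": "jog_arm", "kwargs": {"motion": [[0, 0.0001, 0, 0, 0, 3, 0], [0, 0.0002, 0, 0, 0, 6, 0], [0, 0.0003, 0, 0, 0, 9, 0], [0, 0.0004, 0, 0, 0, 12, 0], [0, 0.0004, 0, 0, 0, 12, 0]]}}

```text
t: 14.3
ee_pos: [0.5664, 0.0204, 0.13]
eef_rot: [[0.666, 0.746, -0.002], [0.746, -0.666, 0.0], [-0.001, -0.001, -1.0]]
ft_force: [-3.2, 0.5, 2.8]
finger_gap: 0.103
gripper_force: 40.0
```

```bash
python3 -c "
from h import *
o=arm.get_obs(); print(o['ee_pos'],o['ft_force'],o['torque'],np.degrees(np.arctan2(*o['eef_rot'][[1,0],1])))
im=optics.snapshot('top')[:,:,::-1]; cv2.imwrite('pics/t1.png',im); cv2.imwrite('pics/t1c.png',cv2.resize(im[150:330,200:440],(800,600)))"
```

```text
[0.5663975  0.02037063 0.13003516] [-3.1861925   0.49517644  2.78227922] [0.13810168 0.85658138 0.07107003] -41.76611884422672
```

View pics/t1c.png

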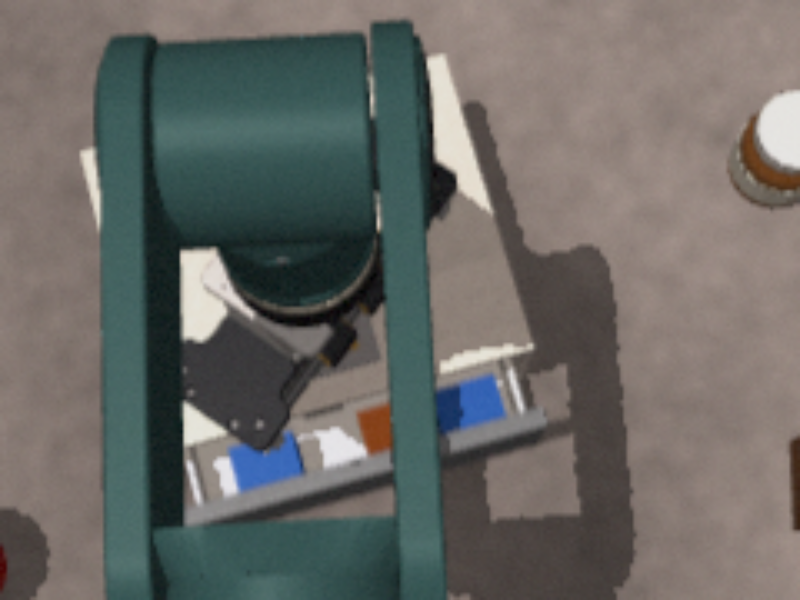

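The picture shows the drawer sprung out (contents visible, front at crop (360,470)). Releasing now.

>>> {"fn": "jog_arm", "kwargs": {"motion": [[0, 0, 0, 0, 0, 0, 0.15], [0, 0, 0, 0, 0, 0, 0.2], [0, 0, 0, 0, 0, 0, 0.3], [0, 0, 0, 0, 0, 0, 0.4], [0, 0, 0, 0, 0, 0, 0.4]]}}

```text
t: 14.85
ee_pos: [0.5674, 0.0201, 0.13]
eef_rot: [[0.668, 0.744, 0.0], [0.744, -0.668, -0.0], [0.0, 0.0, -1.0]]
ft_force: [1.1, 0.3, -0.7]
finger_gap: 0.39
gripper_force: 0.0
```

>>> {"fn": "jog_arm", "kwargs": {"motion": [[0, 0, 0, 0, 0, 0, 0.4], [0, 0, -0.01, 0, 0, 0, 0.4], [0, 0, -0.03, 0, 0, 0, 0.4], [0, 0, -0.06, 0, 0, 0, 0.4], [0, 0, -0.1, 0, 0, 0, 0.4]]}}

```text
t: 15.35
ee_pos: [0.5662, 0.0202, 0.2298]
eef_rot: [[0.668, 0.744, -0.003], [0.744, -0.668, 0.0], [-0.002, -0.003, -1.0]]
ft_force: [0.5, -0.5, 0.3]
finger_gap: 0.397
gripper_force: 0.0
```

>>> {"fn": "jog_arm", "kwargs": {"motion": [[0.0, 0, 0, 0, 0, 0, 0.4], [-0.04, 0, 0, 0, 0, 0, 0.4], [-0.06, 0, 0, 0, 0, 0, 0.4], [-0.06, 0, 0, 0, 0, 0, 0.4], [-0.06, 0, 0, 0, 0, 0, 0.4]]}}

```text
t: 15.85
ee_pos: [0.5272, -0.0244, 0.2302]
eef_rot: [[0.669, 0.744, 0.001], [0.744, -0.669, 0.0], [0.001, 0.0, -1.0]]
ft_force: [1.0, -0.6, -0.5]
finger_gap: 0.4
gripper_force: 0.0
```

```bash
python3 snap.py w5
```

```text
[ 0.52720611 -0.02441804  0.23018848] [ 7.43592430e-01 -6.68633031e-01  4.09837903e-04] lock px [315.84480165 162.06512401] tip px [316.76985395 260.64274763]
crop origin 255 117 scale 6.666666666666667
```

View pics/w5.png

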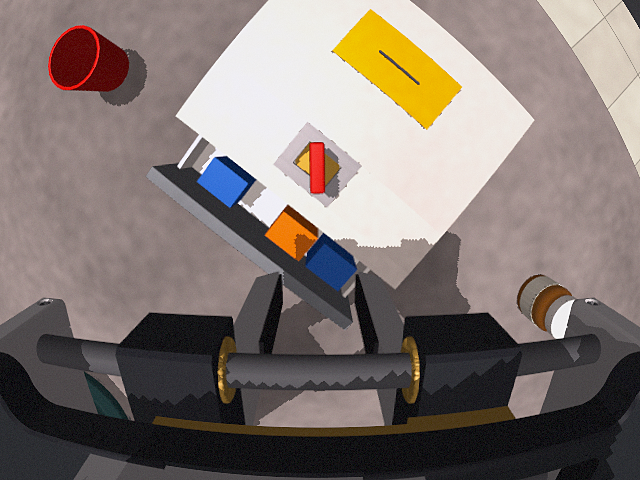

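The key stands upright in the lock with its bow at (317,167), the drawer is open and the gripper is clear.

```bash
python3 -c "
from rig import sign_off
print(sign_off())"
```

```text
the job is handed in; nothing more can be done
None
```

The job is handed in: the key went fully home, was turned until the drawer sprung open and was left upright in the lock with the gripper clear; no judging result came back.

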